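# Gauge the salt shaker in the bench caliper

## Task

The kitchen is ordering wall clips and needs the width of its salt shaker. Stand the salt shaker upright on the bench caliper's plate between the open jaws and let go of it; then slide the moving jaw gently shut until the shaker bears on the fixed jaw and the spring pad on the moving jaw is clearly pressed in by it. Let go and leave the shaker held there.

Things in the scene. Friction and masses are not known exactly. Their poses are not given: they have to be found in the camera images.
- salt_shaker: Loose round salt shaker, 44 mm across and 90 mm tall, 0.1 kg: clear sides with grey salt showing, no label, plain grey domed top with small holes (above 74 mm it narrows to 34 mm). It stands near two taller labelled spice jars (105 mm, flat dark or green caps), which are not wanted. Origin: centre of its underside, z up its axis.
- caliper: Bench caliper fixed to the table: plate with top 8 mm high, steel fixed jaw near one end (60 mm wide, 48 mm high), moving jaw facing it, 24 mm high graduated beam at x = 48 to 66 mm. Origin at table level under the middle of the fixed jaw's face (the plane y = 0); y points from it to the moving jaw, x across the jaws to the beam, z up. A shaker bearing on the fixed jaw has its centre at y = 22 mm.
- jaw_grip (a point): Point on the jaws' centre line in the moving jaw's upright black tab, 70 mm above the table; tab 16 mm (caliper x) by 26 mm (y), top 88 mm high, clear above the jaw's 31 mm high deck. The jaw slides only along caliper y (start: jaw_grip y 175 to 200 mm), takes 8 N to move, stays where left. The free pad's face is 85 mm nearer the fixed jaw: it touches a shaker bearing there at jaw_grip y 129 mm.
- pad (a joint): How far the spring pad on the moving jaw's face is pressed in, in m: 0 free, 0.012 at its stop. A grey plate 56 mm wide, 13 to 45 mm above the table, facing the fixed jaw; the jaw's top is 48 mm high. Its spring pushes back with 2 N at first touch and 5 N at the stop, too weak to move the jaw.
Not all that is in view belongs to the job. What is shaped like the salt_shaker but blue or pink is not meant.

How it is judged:
By the outcome, as a careful person would: the job done as asked, in the order asked, and still so for the second after the job is handed in, with the robot touching nothing.
It also fails if it takes over 54 s, if anything falls off the work surface, if the arm or the gripper's body presses on something with over 40 N, if the wrist force passes 120 N, or if a joint passes its speed limit or range.

## Robot

A 6-joint arm with a two-finger parallel gripper is mounted at the origin on a cart in front of the work surface, level with it; the furniture and walls round the work are solid. World frame = base frame: x ahead of the robot, y to its left, z up, the work surface at z = 0. Lengths are in m, angles in rad, forces in N, time in s.
With the tool pointing down it reaches from about 0.375 to 0.825 m from the base axis. Payload 5.5 kg.
Tool frame: the origin (TCP) lies on the centre line of the jaws, within the pads' length; the fingertips stand 17 mm ahead of it and the grasp point (between the pads) lies 2 mm behind it; z points along the fingers, x is the direction in which the jaws open and shut, and the axes are right-handed (so a half turn about z gives the same grasp; the last joint's range is limited). The gripper opens to 85 mm and grips with 20 to 120 N. Pads are 22 mm wide; open, the fingers measure 114 mm over their backs; the gripper's body (76 mm by 85 mm) begins 54 mm behind the grasp point. The pads swing forward as they close: fully open they stand 13 mm farther back than shut.
Start: joints at [-1.174, 0.314, -0.047, 1.21, 0, 1.571], TCP at [0.232, -0.553, 0.248] pointing down, gripper open.
Joint ranges: [-2.67, 2.67], [-0.69, 1.73], [-1.03, 1.25], [-2.08, 2.16], [-1.42, 1.45], [-3.14, 3.14]. Speed limits (rad/s): [2.39, 2.39, 3.01, 3.14, 3.14, 3.14].

## Interface

Orientations are given as a 3x3 rotation matrix whose columns are the frame's x, y, z axes.
In Python, from workcell import env gives the robot as it stands.
- The arm moves only by the tool jog_arm, never from a script. Its argument "series" is text: rows parted by semicolons, each of 7 numbers parted by spaces: the gripper's target within -1 to 1 (fully open at 1, half-way at 0, shut at -1), then the shift along the tool's x, y, z each as a share of 0.25 m, from -1 to 1, then the turn, a rotation vector about the tool's x, y, z each as a share of 1.5 rad, from -1 to 1. A call has 1 to 8 rows; each row is the pose to reach, as a shift and turn from the pose commanded when the call began, along the tool's axes at that moment; what a row does not reach only later rows make up. A row lasts 1/12 s, in which the tool goes at most 41.7 mm and 7.16 degrees, less where a joint would pass 70% of its speed; a pose out of reach is approached as far as the arm can. A call with a number of a shift or a turn outside -1 to 1 is refused whole. A call with a gripper value outside its range is refused whole. The fingers move at their own pace and stop on an object; the grip force is fixed at half the most. Time passes only in rows, so rows that repeat a pose let the fingers close. It gives the time, the measured TCP pose, the force and the opening at its end, in the units of the state.
- env.observe(): the state, without advancing time (a new reading comes with each control period).
- env.camera(name): name is "side" or "top"; returns (picture, depth): 400x640x3 uint8, blue, green, red; 400x640 float32, m along the optical axis (not along the pixel's ray), 0 where there is no reading.
- env.camera_model(name): a dict with "mtx" (3x3 intrinsics, pixels), "dist" ([k1, k2, p1, p2, k3] as OpenCV has them; the pictures are not rectified), "eye" and "attitude" of the camera in the world. Camera axes: x right, y down, z forward; pixel columns grow to the right and rows downward; lengths in m; the calibration is good to about 2 mm. A picture is of the moment at which its call begins. camera_model takes no time and is no camera call.
- env.sign_off(): hands the job in, once; it reports no verdict.
Trained networks look in the newest picture that a camera, given by its name, has taken for a name from the list of things; names that differ only in an ending like _2 or _b are one class to them, and where a whole thing is asked for, a point or a joint stands for the part that bears it (a point fixed in the world has none). Each returns a list of dicts, best first, with "p" (0 to 1); they miss things now and then, are a little off and sometimes report something else, mostly with a low value. They report only what shows in the picture. A call takes as long as a camera call. They do not tell look-alikes from the thing itself.
- env.silhouettes(camera, thing): "region" (400x640 bool, what is visible of it) and "bbox" ([left, top, width, height] in pixels, round what is visible of it).
The state is a dict: "t": time; "joint_positions": joint angles; "joint_vel": joint speeds; "tau": joint torques, N m; "tcp_pos": TCP position; "tool_rot": TCP orientation; "wrist_force": force on the tool from outside, world axes, zero at the start; "ft_torque": the same for the moment, N m; "finger_gap": finger opening in m.
Only numpy, scipy, OpenCV 4.12 (cv2) and the standard library are available. Lean on these libraries where they do the work, as an engineer would, in place of code of your own. Each camera call takes 0.05 s, during which the arm holds its last target.

## Working session

There is one attempt and no reset: what is moved stays moved. The work goes in short steps, Python scripts to look and compute and a tool call to move; the robot and the scene stay as the last step left them, time stands still between calls to the robot, and variables do not carry over. Pictures are saved under pics/ and viewed, and the job is handed in when it is done.

Besides the shell and the picture viewer there is one more tool, called after ">>>" by a JSON object that holds its "fn" and its "kwargs", one argument or row to a line. jog_arm: Moves the arm, as the interface text tells. Its arguments: {"type":"object","properties":{"series":{"type":"string"}},"required":["series"]}

```bash
ls; mkdir -p pics; python3 - <<'E'
from workcell import env
import cv2,numpy as np
np.set_printoptions(precision=4,suppress=True)
for n in("side","top"):
    im,d=env.camera(n); cv2.imwrite(f"pics/{n}0.png",im); np.save(f"{n}_d.npy",d)
    m=env.camera_model(n); print(n,m)
    for th in("salt_shaker","caliper","jaw_grip","pad"):
        for r in env.silhouettes(n,th): print(th,r["p"],r["bbox"],r["region"].sum())
s=env.observe();print(s)
E
```

```text
pics
side {'mtx': array([[390.3278,   0.    , 317.3241],
       [  0.    , 390.3278, 196.9617],
       [  0.    ,   0.    ,   1.    ]]), 'dist': array([-0.0875,  0.    ,  0.    ,  0.    ,  0.    ]), 'eye': array([0.2637, 0.8612, 0.6104]), 'attitude': array([[-0.9529, -0.1343,  0.2719],
       [-0.3025,  0.4847, -0.8207],
       [-0.0216, -0.8643, -0.5025]])}
salt_shaker 0.84 [309.0, 171.7, 12.4, 29.7] 346
salt_shaker 0.72 [343.8, 156.6, 11.1, 26.1] 267
salt_shaker 0.67 [324.9, 149.7, 10.0, 23.5] 223
salt_shaker 0.64 [310.9, 156.0, 12.7, 24.8] 173
caliper 0.73 [232.6, 219.3, 96.0, 95.4] 4771
jaw_grip 0.94 [242.9, 242.7, 62.2, 44.2] 1807
pad 0.46 [279.7, 239.5, 26.1, 15.3] 134
top {'mtx': array([[411.4174,   0.    , 318.0933],
       [  0.    , 411.4174, 199.0084],
       [  0.    ,   0.    ,   1.    ]]), 'dist': array([-0.0465,  0.    ,  0.    ,  0.    ,  0.    ]), 'eye': array([ 0.4668, -0.0307,  1.0058]), 'attitude': array([[-0.0011, -0.9964,  0.0842],
       [-0.9999,  0.0023,  0.0146],
       [-0.0148, -0.0842, -0.9963]])}
salt_shaker 0.91 [430.1, 169.5, 27.3, 18.0] 347
caliper 0.73 [172.8, 163.9, 128.9, 55.5] 6368
jaw_grip 0.56 [194.3, 164.4, 55.3, 42.7] 1838
pad 0.66 [236.6, 185.5, 9.8, 18.4] 148
{'t': 0.5, 'joint_positions': array([-1.174 ,  0.3135, -0.0471,  1.2102,  0.    ,  1.5708]), 'joint_vel': array([ 0.0014,  0.    , -0.0007,  0.0006, -0.0001,  0.0002]), 'tau': array([  0.0002, -53.8961,  33.9755,   0.0033,  -0.    ,  -0.    ]), 'tcp_pos': array([ 0.2319, -0.5533,  0.2483]), 'tool_rot': array([[ 0.3865, -0.9223, -0.    ],
       [-0.9223, -0.3865,  0.0001],
       [-0.0001, -0.    , -1.    ]]), 'wrist_force': array([-0.1891, -0.0991,  0.33  ]), 'ft_torque': array([-0.0087,  0.023 ,  0.0085]), 'finger_gap': 0.08563391879239016}
```

View pics/top0.png

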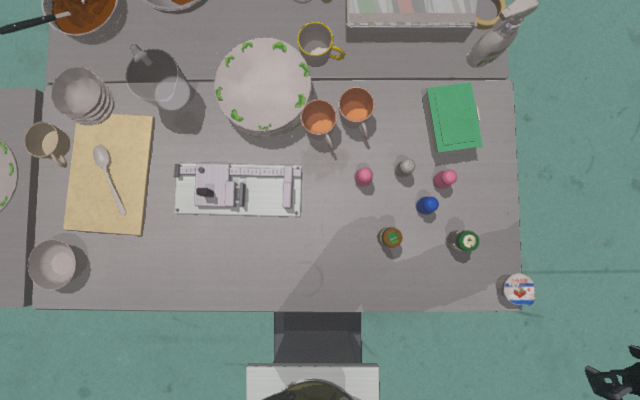

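View pics/side0.png

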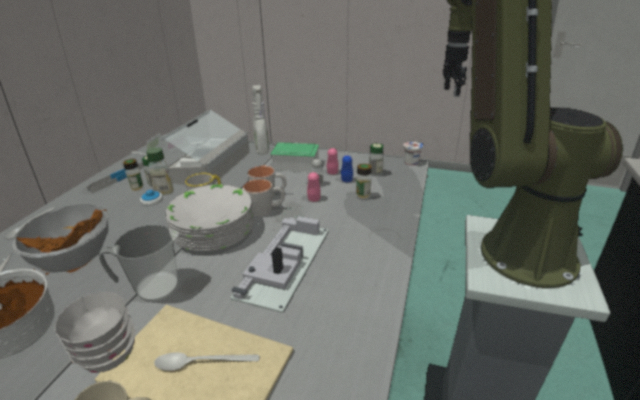

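```bash
python3 - <<'E'
import cv2,numpy as np
a=cv2.imread("pics/top0.png")[120:280,390:500]; b=cv2.imread("pics/side0.png")[135:215,280:380]
c=cv2.imread("pics/top0.png")[140:240,160:320]
cv2.imwrite("pics/c1.png",cv2.resize(a,None,fx=3.6,fy=3.6,interpolation=2))
cv2.imwrite("pics/c2.png",cv2.resize(b,None,fx=7,fy=7,interpolation=2))
cv2.imwrite("pics/c3.png",cv2.resize(c,None,fx=5,fy=5,interpolation=2))
E
```

```text
(no output)
```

View pics/c1.png

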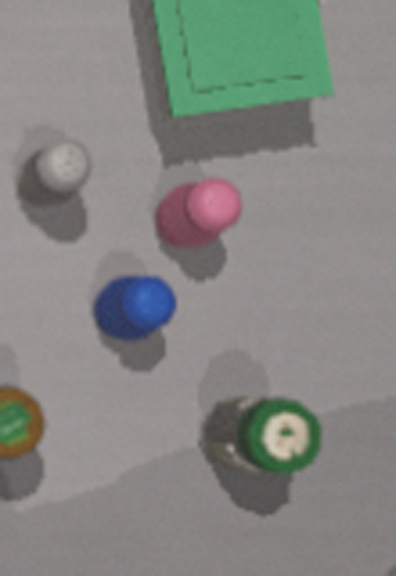

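View pics/c2.png

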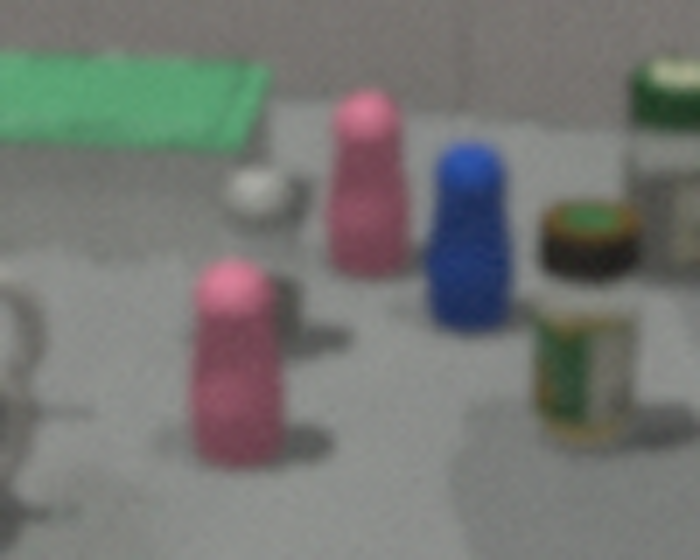

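View pics/c3.png

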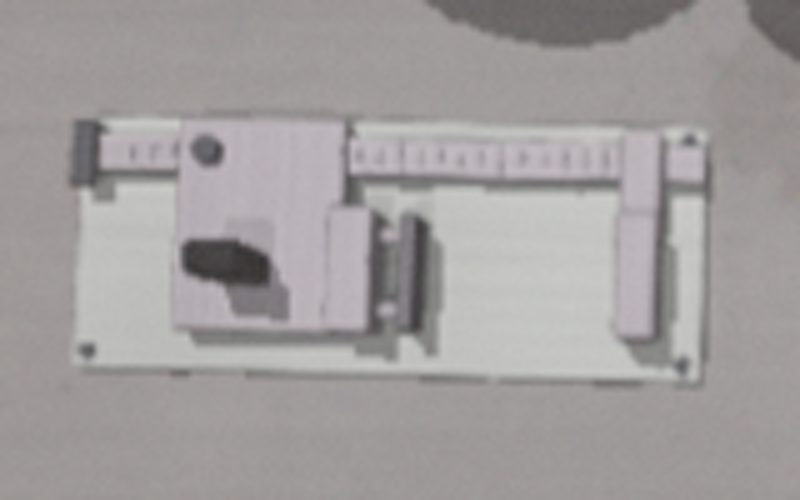

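The grey dome at top (406,167), side (317,163), is the only candidate without colour or label. The look-alikes are pink at (364,177) and (445,178), and blue at (428,205). The labelled jars are at (392,238) and (467,241). The enlarged crop confirms the grey dome with clear sides. The caliper is at x 175–302, y 163–217, with its fixed jaw on the right.

```bash
cat > h.py <<'E'
import cv2,numpy as np
from workcell import env
np.set_printoptions(precision=4,suppress=True)
def cloud(n,d):
    m=env.camera_model(n); H,W=d.shape
    u,v=np.meshgrid(np.arange(W),np.arange(H))
    p=cv2.undistortPoints(np.stack([u,v],-1).reshape(-1,1,2).astype(np.float64),m["mtx"],m["dist"]).reshape(H,W,2)
    c=np.dstack([p,np.ones((H,W))])*d[...,None]
    return c@m["attitude"].T+m["eye"]
def ray(n,pts,z):
    m=env.camera_model(n)
    p=cv2.undistortPoints(np.array(pts,float).reshape(-1,1,2),m["mtx"],m["dist"]).reshape(-1,2)
    r=np.c_[p,np.ones(len(p))]@m["attitude"].T
    return m["eye"]+r*((z-m["eye"][2])/r[:,2])[:,None]
def proj(n,P):
    m=env.camera_model(n);R=m["attitude"].T
    return cv2.projectPoints(np.array(P,float).reshape(-1,1,3),cv2.Rodrigues(R)[0],-R@m["eye"],m["mtx"],m["dist"])[0].reshape(-1,2)
E
python3 - <<'E'
from h import *
d=np.load("top_d.npy");C=cloud("top",d)
print("table z",np.median(C[250:300,150:250,2]))
print("shaker z rows 155-185, cols 392-420 (mm)")
print((C[156:184:2,392:422:2,2]*1000).round().astype(int))
s=C[155:185,392:420].reshape(-1,3)
for lo,hi in((.02,.07),(.055,.075),(.07,.1),(.08,.1)):
    q=s[(s[:,2]>lo)&(s[:,2]<hi)]; print(lo,hi,len(q),q.min(0) if len(q) else 0,q.max(0)if len(q) else 0,q.mean(0)if len(q) else 0)
print("caliper z")
print((C[160:222:3,170:306:4,2]*1000).round().astype(int))
E
```

```text
table z -0.0009540626550613718
shaker z rows 155-185, cols 392-420 (mm)
[[ 0  1  0 -1 -1 -2 -5 -3  1  2 -1 -3  0  0  1]
 [-1 -1  2  1  0  0 -2  0 -2 -2  0 -4 -1 -2 -1]
 [-2  2 -4  0  0 -1 83 85 86 83  0  1 -3  0 -3]
 [-3 -1  0 36 56 81 89 84 88 90 86 -2  2  3  2]
 [-3 -4 34 52 77 82 88 87 89 90 86 79  0  0 -2]
 [ 0 -1 42 57 76 90 87 90 89 88 88 84 -2 -1  2]
 [ 1 29 45 57 78 83 88 89 88 88 86 78 -3 -3  0]
 [ 2 30 38 53 69 76 83 86 85 83 86 -2 -3  0  0]
 [ 0 18 36 48 59 72 82 78 81 80  2 -2  1  1  1]
 [-4  6 33 41 50 56 58 63 58 46 -3  1  1  3 -4]
 [ 1 -4 12 34 43 43 47 48 35 -1 -2  3  0 -1  1]
 [ 1  0 -6  0 21 29 28  1 -3 -2 -3 -3 -2  0 -1]
 [-4  2 -2 -1 -6 -1 -2 -3 -4 -1  0 -1 -3 -3 -3]
 [-1 -3 -2  0 -3 -3 -4 -1 -1 -4 -1  2 -2 -2  2]]
0.02 0.07 132 [ 0.5993 -0.2354  0.0212] [ 0.6377 -0.1981  0.0699] [ 0.6119 -0.2099  0.0453]
0.055 0.075 37 [ 0.6025 -0.2302  0.0554] [ 0.6332 -0.2026  0.0743] [ 0.6126 -0.2104  0.0618]
0.07 0.1 184 [ 0.6038 -0.2356  0.0718] [ 0.6362 -0.2034  0.0911] [ 0.6192 -0.2182  0.0841]
0.08 0.1 148 [ 0.6054 -0.2353  0.0802] [ 0.6358 -0.2052  0.0911] [ 0.6196 -0.21
[... 1569 characters left out ...]
 39 31 47  9  1  9  8 10
   9  6  6  8  5 45 47  9  5 -1]
 [-2  9  4  6  8  8  6 26 30 26 30 30 31 28 48 44 35  9 39  7 10  9  8  9
   9  5  8  6  7 47 45  5  5  0]
 [-1  6 11  8  8  6  8  9  7  5  8  5  8  7  5  9  7  6 12  7 10 11  6  9
   7  7  7  6  8 36 38  6  8 -1]
 [-1  9  6  9  6  5  7  5  9  5  9  7  8  6  8  5  8  5  6  1  5  8  5 11
  10  9  8  5  3  7  6 11  8 -1]
 [-2 -1  3  2  1 -1 -5  2 -1 -3 -1 -2  1 -2 -3 -1 -3  5  7  4  5  8  5  7
   9  8 10  6  5  4 10  4  9 -2]
 [ 3 -1  0 -2 -1  0 -2 -1  0 -1 -4 -1  0 -2  0  3  0 -3 -2  0  0 -1  2 -3
  -2 -2  0 -3 -1 -1  1  2  0 -2]
 [ 1 -3 -3 -1 -1 -4 -3  1  1 -2 -2  0 -2 -1 -1 -2  0 -4 -2  1 -2 -1 -3  1
   1 -2  1  1 -6 -1 -3 -2 -1 -1]]
```

```bash
python3 - <<'E'
from h import *
im=cv2.imread("pics/top0.png")
d=np.load("top_d.npy");C=cloud("top",d)
roi=np.zeros(d.shape,bool);roi[155:225,165:310]=1
z=C[...,2]+.001
def rect(m,name):
    p=C[m][:,:2]; r=cv2.minAreaRect((p*1000).astype(np.float32)); print(name,m.sum(),r, cv2.boxPoints(r).round(1).tolist(), C[m].mean(0))
m=roi&(z>.004)&(cv2.medianBlur(z.astype(np.float32),3)>.004);rect(m,"all")
col=np.arange(640)[None,:]
fj=roi&(z>.040)&(col>275);rect(fj,"fixedjaw48")
pd=roi&(z>.037)&(z<.06)&(col>236)&(col<260);rect(pd,"pad")
mj=roi&(z>.042)&(z<.055)&(col>224)&(col<237);rect(mj,"movjaw")
tb=roi&(z>.08);rect(tb,"tabtop")
bm=roi&(z>.017)&(z<.029)&(col>240)&(col<281);rect(bm,"beam")
# image edges of plate by colour (long bottom edge and right edge) at z=.008
g=cv2.cvtColor(im,cv2.COLOR_BGR2GRAY).astype(float)
# bottom edge by subpixel half-level
pts=[]
for c in range(180,300,4):
    prof=g[205:225,c]; gr=np.diff(prof); k=gr.argmin(); w=-gr[max(0,k-1):k+2]; pts.append((c,205+k+.5+(w*np.arange(-1,2)[:len(w)]).sum()/w.sum()))
P=ray("top",pts,.008);q=np.polyfit(P[:,1],P[:,0],1);print("bottom edge dx/dy",q,"res",np.abs(np.polyval(q,P[:,1])-P[:,0]).max())
pts=[]
for r in range(168,214,3):
    prof=g[r,292:310]; gr=np.diff(prof); k=gr.argmin(); w=-gr[max(0,k-1):k+2]; pts.append((292+k+.5+(w*np.arange(-1,2)[:len(w)]).sum()/w.sum(),r))
P=ray("top",pts,.008);q=np.polyfit(P[:,0],P[:,1],1);print("right edge dy/dx",q)
# fixed jaw face edge (left edge of jaw top) z=.048
pts=[]
for r in range(184,206,2):
    prof=g[r,276:290]; gr=np.diff(prof);pts.append((276,r)); print(r,prof.astype(int))
E
```

```text
all 6275 ((571.2315063476562, 149.18447875976562), (385.964599609375, 155.45101928710938), 81.7922134399414) [[466.79998779296875, -30.700000762939453], [620.5999755859375, -52.900001525878906], [675.7000122070312, 329.1000061035156], [521.9000244140625, 351.29998779296875]] [0.5741 0.1778 0.0227]
fixedjaw48 227 ((517.437255859375, 30.084495544433594), (151.38397216796875, 46.3701057434082), 33.15774917602539) [[441.3999938964844, 8.100000381469727], [466.79998779296875, -30.700000762939453], [593.5, 52.099998474121094], [568.0999755859375, 90.9000015258789]] [0.5553 0.0543 0.0677]
pad 83 ((560.7305908203125, 165.5863800048828), (8.151079177856445, 52.0511474609375), 88.280517578125) [[534.5999755859375, 162.3000030517578], [586.5999755859375, 160.6999969482422], [586.9000244140625, 168.89999389648438], [534.7999877929688, 170.39999389648438]] [0.5612 0.1651 0.0432]
movjaw 227 ((561.696533203125, 192.26268005371094), (55.21579360961914, 22.794727325439453), 1.6607732772827148) [[533.7999877929688, 202.89999389648438], [534.4000244140625, 180.10000610351562], [589.5999755859375, 181.6
[... 702 characters left out ...]
 [-0.0171  0.0405]
184 [197 198 197 196 197 198 185 169 180 182 181 183 185 185]
186 [196 196 196 195 196 195 185 170 180 181 182 182 185 184]
188 [197 196 196 196 195 195 179 162 180 182 183 184 184 182]
190 [197 198 198 196 198 197 185 169 183 183 184 185 185 183]
192 [195 196 194 195 195 196 183 170 182 183 182 185 184 180]
194 [198 198 198 197 198 198 187 174 182 183 184 185 183 178]
196 [199 198 199 198 199 198 185 169 182 182 184 185 184 176]
198 [196 196 196 197 197 197 184 173 184 182 182 183 183 177]
200 [197 197 197 197 198 198 186 176 182 183 182 182 183 174]
202 [196 196 196 195 197 195 187 175 181 183 181 182 182 171]
204 [194 196 195 195 195 187 172 175 183 181 181 182 183 169]
```

```bash
python3 - <<'E'
from h import *
im=cv2.imread("pics/top0.png")
d=np.load("top_d.npy");C=cloud("top",d)
roi=np.zeros(d.shape,bool);roi[155:225,165:310]=1
roi&=d>0
z=C[...,2]+.001
def rect(m,name):
    p=C[m][:,:2]; r=cv2.minAreaRect((p*1000).astype(np.float32)); print(name,m.sum(),np.array(cv2.boxPoints(r)).round(1).tolist(), r[2],C[m].mean(0))
col=np.arange(640)[None,:]
rect(roi&(z>.004)&(z<.1),"all")
rect(roi&(z>.040)&(z<.06)&(col>275),"fixedjaw48")
rect(roi&(z>.08)&(z<.1),"tabtop")
rect(roi&(z>.017)&(z<.029)&(col>250)&(col<278),"beam")
g=cv2.cvtColor(im,cv2.COLOR_BGR2GRAY).astype(float)
pts=[]
for c in range(182,300,2):
    prof=g[208:224,c]; k=np.where(prof>185)[0].max(); a,b=prof[k],prof[k+1] if k+1<len(prof) else 0
    pts.append((c,208+k+.5))
P=ray("top",pts,.008)
for _ in range(3):
    q=np.polyfit(P[:,1],P[:,0],1);r=abs(np.polyval(q,P[:,1])-P[:,0]);P=P[r<max(.0015,0)] if (r<.0015).sum()>15 else P
print("bottom",q,len(P))
E0=ray("top",[(282.5,184),(282.3,194),(282.3,204)],.048);print("face",E0)
print("corner pts plate: TL TR BR BL",ray("top",[(175.5,163.5),(301.8,165.5),(300.6,216.7),(174.8,213.2)],.008))
E
```

```text
all 6325 [[490.0, 6.5], [660.5999755859375, 5.5], [662.5999755859375, 360.70001220703125], [492.0, 361.70001220703125]] 89.66905212402344 [0.5743 0.1787 0.0192]
fixedjaw48 222 [[529.0, 65.80000305175781], [529.0999755859375, 46.5], [586.0, 46.79999923706055], [585.9000244140625, 66.19999694824219]] 0.3299759328365326 [0.5573 0.0562 0.0466]
tabtop 93 [[554.2999877929688, 234.0], [570.7000122070312, 233.8000030517578], [570.9000244140625, 259.70001220703125], [554.5999755859375, 259.79998779296875]] 89.45562744140625 [0.5622 0.2469 0.0856]
beam 201 [[605.2000122070312, 83.0999984741211], [623.4000244140625, 82.30000305175781], [626.2999877929688, 146.1999969482422], [608.0999755859375, 147.0]] 87.38088989257812 [0.6153 0.1138 0.0228]Traceback (most recent call last):
  File "<stdin>", line 17, in <module>
    return umr_maximum(a, axis, None, out, keepdims, initial, where)
ValueError: zero-size array to reduction operation maximum which has no identity
```

```bash
python3 - <<'E'
import cv2
a=cv2.imread("pics/top0.png")
cv2.imwrite("pics/e1.png",cv2.resize(a[155:225,262:312],None,fx=8,fy=8,interpolation=0))
cv2.imwrite("pics/e2.png",cv2.resize(a[155:225,168:258],None,fx=8,fy=8,interpolation=0))
E
```

```text
(no output)
```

View pics/e1.png

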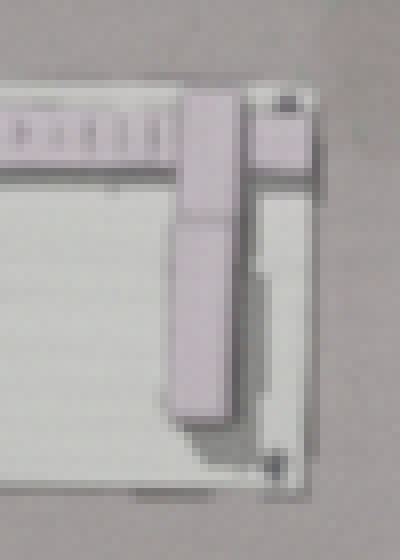

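View pics/e2.png

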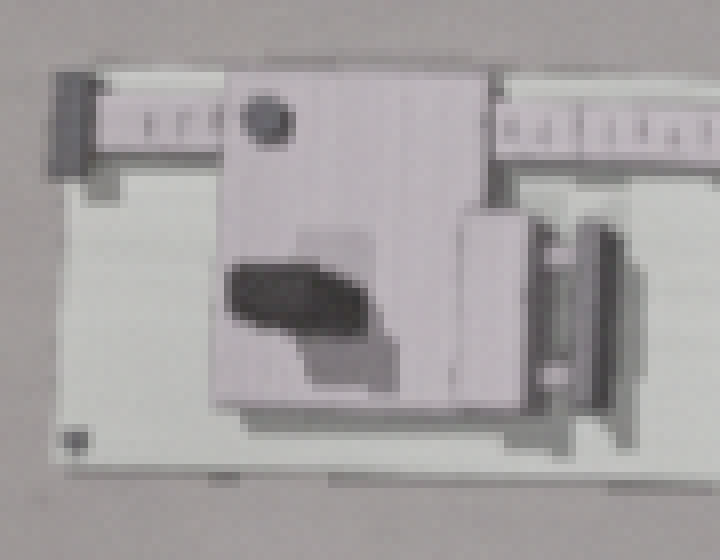

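```bash
python3 - <<'E'
from h import *
def s(n,p,z): print(n,ray("top",p,z)[:,:2].tolist())
s("plate bottom L,R",[(175.5,213.7-.3),(300.1,216-.3)],.008)
s("plate right T,B",[(301.5,166),(300.1,215.7)],.008)
s("beam bottom edge", [(230,175.9),(282,176.3)],.024)
s("face top",[(283.3,182.5),(282.9,206.5)],.048)
s("jaw bottom end",[(283,206.9),(290.5,207.2)],.048)
s("pad face top",[(244.5,183),(243.5,205.5)],.045)
d=np.load("top_d.npy");C=cloud("top",d)
# side checks
ds=np.load("side_d.npy");S=cloud("side",ds);z=S[...,2]
ok=ds>0
m=ok&(S[...,0]>.45)&(S[...,0]<.7)&(S[...,1]>0)&(S[...,1]<.4)
f=m&(z>.042)&(z<.055)&(S[...,1]<.1); p=S[f];print("side fixed jaw",len(p),p.min(0),p.max(0),p.mean(0))
f=m&(z>.08)&(z<.1); p=S[f];print("side tab",len(p),p.min(0),p.max(0),p.mean(0))
f=m&(z>.018)&(z<.029)&(S[...,1]>.09)&(S[...,1]<.15);p=S[f];print("beam",len(p),p.min(0),p.max(0))
E
```

```text
plate bottom L,R [[0.5164507933617957, 0.3338569989187371], [0.510496983158056, 0.02764733238316644]]
plate right T,B [[0.6324272356218921, 0.024533690783492858], [0.510496983158056, 0.02764733238316644]]
beam bottom edge [[0.6063340183846845, 0.19681678433194072], [0.6048578065362344, 0.07063926304121719]]
face top [[0.5867855822785524, 0.06500386945473986], [0.530308762946982, 0.06559547010882978]]
jaw bottom end [[0.5293717061179288, 0.06535574295723481], [0.5286357026377982, 0.04779990660495205]]
pad face top [[0.5862890094957388, 0.1571515247400379], [0.53303589674766, 0.15875932248117652]]
side fixed jaw 135 [0.5277 0.0009 0.0421] [0.6997 0.072  0.0514] [0.5586 0.0614 0.0471]
side tab 81 [0.5553 0.0001 0.0801] [0.6984 0.2635 0.0903] [0.5656 0.2463 0.0861]
beam 118 [0.6067 0.09   0.018 ] [0.6273 0.1499 0.0273]
```

```bash
python3 - <<'E'
from h import *
d=np.load("top_d.npy");C=cloud("top",d)
for n,(u,v) in dict(pinkL=(364,177),pinkR=(445,178),blue=(428,205),jarL=(392,238),jarR=(467,241),book=(455,115),grey=(406,167)).items():
    q=C[v-12:v+12,u-13:u+13].reshape(-1,3);q=q[(q[:,2]>.02)&(q[:,2]<.2)]
    t=q[:,2].max()
    if n=="book": print(n,t,q.min(0));continue
    k=q[q[:,2]>t-.012]; print(n,round(t,3),(k.min(0)+k.max(0))[:2]/2)
E
```

```text
pinkL 0.091 [ 0.5994 -0.1246]
pinkR 0.093 [ 0.5952 -0.3149]
blue 0.091 [ 0.5343 -0.2717]
jarL 0.11 [ 0.4605 -0.1777]
jarR 0.111 [ 0.4523 -0.3459]
book 0.0728373465579627 [ 0.715  -0.3663  0.0632]
grey 0.091 [ 0.6199 -0.2194]
```

>>> {"fn": "jog_arm", "kwargs": {
  "series": "1 -0.32 -0.97 0 0 0 -0.77; 1 -0.32 -0.97 0 0 0 -0.77; 1 -0.32 -0.97 0 0 0 -0.77; 1 -0.32 -0.97 0 0 0 -0.77; 1 -0.32 -0.97 0 0 0 -0.77; 1 -0.32 -0.97 0 0 0 -0.77; 1 -0.32 -0.97 0 0 0 -0.77; 1 -0.32 -0.97 0 0 0 -0.77"
}}

```text
t: 1.17
tcp_pos: [0.427, -0.3836, 0.2484]
tool_rot: [[0.987, -0.162, 0.001], [-0.162, -0.987, 0.0], [0.001, -0.0, -1.0]]
wrist_force: [-1.0, -0.8, 0.2]
finger_gap: 0.085
```

>>> {"fn": "jog_arm", "kwargs": {
  "series": "1 0.656 -0.772 0.2 0 0 -0.1; 1 0.656 -0.772 0.2 0 0 -0.1; 1 0.656 -0.772 0.2 0 0 -0.1; 1 0.656 -0.772 0.2 0 0 -0.1; 1 0.656 -0.772 0.2 0 0 -0.1; 1 0.656 -0.772 0.2 0 0 -0.1; 1 0.656 -0.772 0.2 0 0 -0.1; 1 0.656 -0.772 0.2 0 0 -0.1"
}}

```text
t: 1.83
tcp_pos: [0.621, -0.2217, 0.1969]
tool_rot: [[1.0, -0.02, -0.001], [-0.02, -1.0, 0.001], [-0.001, -0.001, -1.0]]
wrist_force: [-0.8, 0.3, 0.9]
finger_gap: 0.0851
```

>>> {"fn": "jog_arm", "kwargs": {
  "series": "1 -0.004 -0.009 0.1 0 0 0; 1 -0.004 -0.009 0.25 0 0 0; 1 -0.004 -0.009 0.4 0 0 0; 1 -0.004 -0.009 0.5 0 0 0; 1 -0.004 -0.009 0.59 0 0 0; 1 -0.004 -0.009 0.59 0 0 0; 1 -0.004 -0.009 0.59 0 0 0; 1 -0.004 -0.009 0.59 0 0 0"
}}

```text
t: 2.5
tcp_pos: [0.6191, -0.2232, 0.0527]
tool_rot: [[1.0, -0.025, 0.002], [-0.025, -1.0, -0.001], [0.002, 0.001, -1.0]]
wrist_force: [0.0, -0.4, 0.1]
finger_gap: 0.0853
```

```bash
python3 - <<'E'
from h import *
for n in("side","top"):
    im,d=env.camera(n)
    c=im[110:230,260:420] if n=="side" else im[110:260,330:490]
    cv2.imwrite(f"pics/g_{n}.png",cv2.resize(c,None,fx=4,fy=4,interpolation=2))
s=env.observe();print(s["t"],s["tcp_pos"],s["wrist_force"])
E
```

```text
2.6 [ 0.62   -0.223   0.0534] [-0.2332  0.1263 -0.2239]
```

View pics/g_side.png

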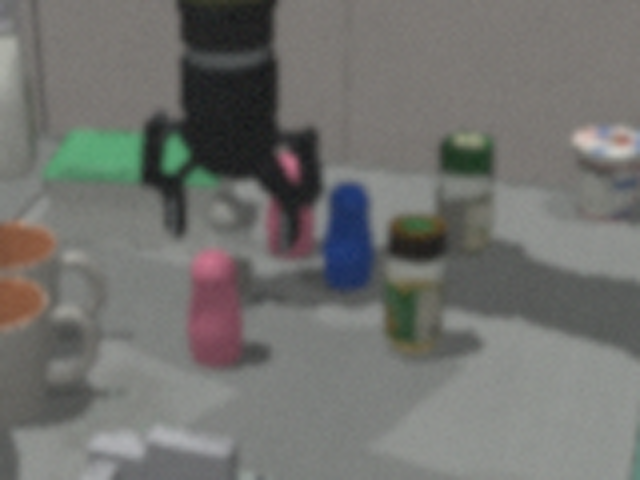

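View pics/g_top.png

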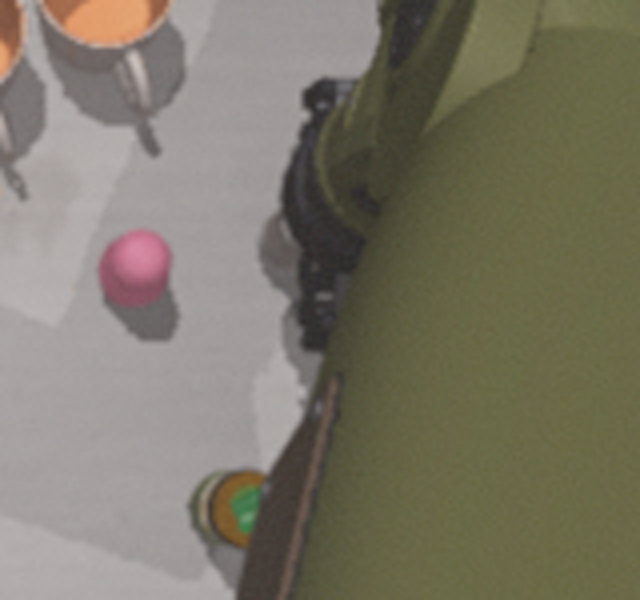

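>>> {"fn": "jog_arm", "kwargs": {
  "series": "1 0 -0.013 0.016 0 0 0; 1 0 -0.013 0.016 0 0 0; -1 0 -0.013 0.016 0 0 0; -1 0 -0.013 0.016 0 0 0; -1 0 -0.013 0.016 0 0 0; -1 0 -0.013 0.016 0 0 0; -1 0 -0.013 0.016 0 0 0; -1 0 -0.013 0.016 0 0 0"
}}

```text
t: 3.27
tcp_pos: [0.6191, -0.2187, 0.0477]
tool_rot: [[1.0, -0.024, 0.001], [-0.024, -1.0, -0.0], [0.001, 0.0, -1.0]]
wrist_force: [-1.0, 0.8, 5.3]
finger_gap: 0.0382
```

>>> {"fn": "jog_arm", "kwargs": {
  "series": "-1 0 0 0 0 0 0; -1 0 0 0 0 0 0; -1 0 0 0 0 0 0; -1 0 0 0 0 0 0; -1 0 0 0 0 0 0; -1 0 0 0 0 0 0"
}}

```text
t: 3.77
tcp_pos: [0.6191, -0.2187, 0.0477]
tool_rot: [[1.0, -0.024, 0.001], [-0.024, -1.0, -0.0], [0.001, 0.0, -1.0]]
wrist_force: [-2.0, 0.9, 5.8]
finger_gap: 0.0385
```

>>> {"fn": "jog_arm", "kwargs": {
  "series": "-1 0 0 -0.04 0 0 0; -1 0 0 -0.08 0 0 0; -1 0 0 -0.12 0 0 0; -1 0 0 -0.16 0 0 0; -1 0 0 -0.2 0 0 0; -1 0 0 -0.24 0 0 0; -1 0 0 -0.24 0 0 0; -1 0 0 -0.24 0 0 0"
}}

```text
t: 4.43
tcp_pos: [0.6194, -0.2189, 0.1078]
tool_rot: [[1.0, -0.024, 0.002], [-0.024, -1.0, -0.001], [0.002, 0.001, -1.0]]
wrist_force: [0.5, -0.7, -1.3]
finger_gap: 0.0379
```

```bash
python3 - <<'E'
from h import *
for n in("side",):
    im,d=env.camera(n)
    np.save("lift_d.npy",d)
    c=im[100:220,260:400]
    cv2.imwrite(f"pics/l_{n}.png",cv2.resize(c,None,fx=5,fy=5,interpolation=2))
s=env.observe();print(s["t"],s["tcp_pos"],s["wrist_force"],s["finger_gap"])
E
```

```text
4.4833 [ 0.6188 -0.2187  0.107 ] [ 0.5872  0.5539 -1.9188] 0.038020976018027015
```

View pics/l_side.png

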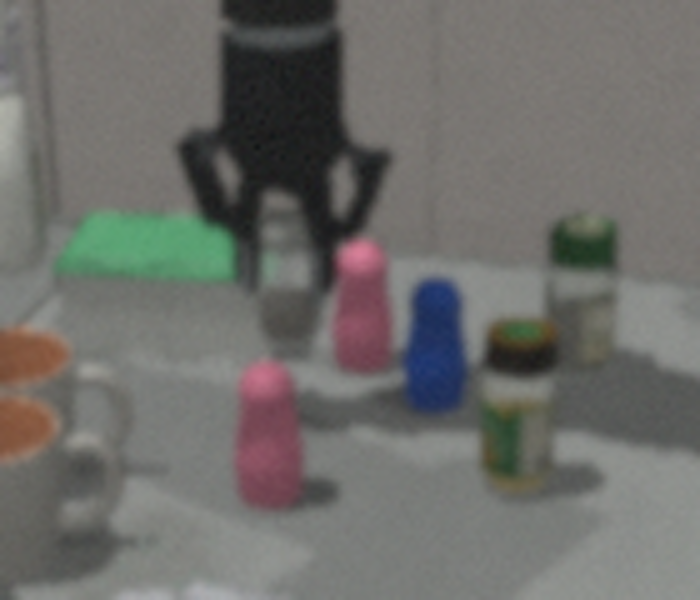

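>>> {"fn": "jog_arm", "kwargs": {
  "series": "-1 0 0 -0.1 0 0 0; -1 0 0 -0.2 0 0 0; -1 0 0 -0.3 0 0 0; -1 0 0 -0.36 0 0 0; -1 -0.02 -0.1 -0.36 0 0 0; -1 -0.05 -0.2 -0.36 0 0 0; -1 -0.08 -0.3 -0.36 0 0 0; -1 -0.1 -0.4 -0.36 0 0 0"
}}

```text
t: 5.15
tcp_pos: [0.5948, -0.1171, 0.1959]
tool_rot: [[1.0, -0.025, -0.002], [-0.025, -1.0, 0.0], [-0.002, -0.0, -1.0]]
wrist_force: [-0.2, -0.1, -1.6]
finger_gap: 0.0384
```

>>> {"fn": "jog_arm", "kwargs": {
  "series": "-1 -0.02 -0.1 0 0 0 0; -1 -0.05 -0.22 0 0 0 0; -1 -0.08 -0.34 0 0 0 0; -1 -0.1 -0.46 0 0 0 0; -1 -0.13 -0.58 0 0 0 0; -1 -0.15 -0.7 0 0 0 0; -1 -0.17 -0.8 0 0 0 0; -1 -0.17 -0.84 0 0 0 0"
}}

```text
t: 5.82
tcp_pos: [0.5571, 0.0958, 0.196]
tool_rot: [[1.0, -0.021, -0.002], [-0.021, -1.0, 0.001], [-0.002, -0.001, -1.0]]
wrist_force: [-0.2, 0.2, -2.2]
finger_gap: 0.0382
```

>>> {"fn": "jog_arm", "kwargs": {
  "series": "-1 0 0 0 0 0 0; -1 0 0 0 0 0 0; -1 0 0 0 0 0 0"
}}

```text
t: 6.07
tcp_pos: [0.5587, 0.0919, 0.1964]
tool_rot: [[1.0, -0.025, -0.0], [-0.025, -1.0, -0.001], [-0.0, 0.001, -1.0]]
wrist_force: [0.0, -0.6, -1.0]
finger_gap: 0.0381
```

```bash
python3 - <<'E'
from h import *
for n in("side","top","top"):
    im,d=env.camera(n); np.save(f"p_{n}.npy",d)
    c=im[150:310,220:380] if n=="side" else im[130:250,160:340]
    cv2.imwrite(f"pics/p_{n}.png",cv2.resize(c,None,fx=4,fy=4,interpolation=2))
    s=env.observe();print(s["t"],s["tcp_pos"],s["wrist_force"],s["finger_gap"])
E
```

```text
6.1167 [0.5588 0.0916 0.1965] [-0.4513 -0.2686 -1.7615] 0.03803330283402202
6.1667 [0.5588 0.0916 0.1966] [ 0.3379  0.4938 -0.5959] 0.03759109179889429
6.2167 [0.5588 0.0916 0.1966] [ 0.0326  0.1259 -0.8112] 0.03806817975985949
```

View pics/p_side.png

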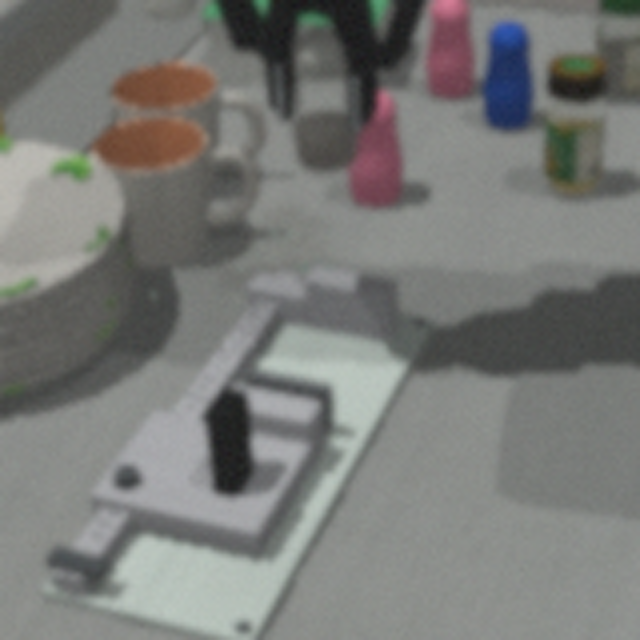

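View pics/p_top.png

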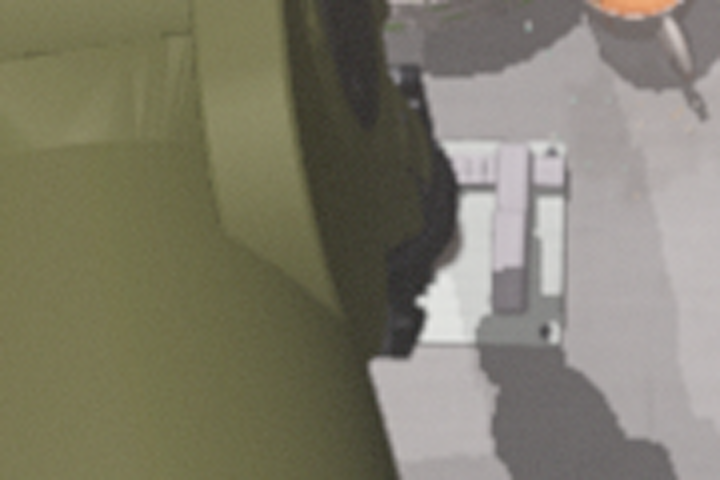

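```bash
python3 - <<'E'
from h import *
from scipy.optimize import least_squares
S=cloud("side",np.load("p_side.npy"))
r=S[165:200,290:312].reshape(-1,3)
q=r[(abs(r[:,0]-.558)<.03)&(abs(r[:,1]-.1)<.04)&(r[:,2]>.145)&(r[:,2]<.18)]
print(len(q),q.min(0),q.max(0))
f=least_squares(lambda c:np.hypot(q[:,0]-c[0],q[:,1]-c[1])-.022,[.558,.09],loss="soft_l1",f_scale=.002);print(f.x)
S0=cloud("side",np.load("side_d.npy"))
# same camera: fixed jaw features: face plane points
r=S0[215:260,290:340].reshape(-1,3);k=r[(r[:,2]>.015)&(r[:,2]<.043)&(r[:,0]>.53)&(r[:,0]<.585)&(r[:,1]>.04)&(r[:,1]<.09)]
print("face",len(k),np.median(k[:,1]),np.polyfit(k[:,0],k[:,1],1),k[:,0].min(),k[:,0].max())
E
```

```text
167 [0.5373 0.0906 0.1495] [0.5778 0.114  0.1799]
[0.5597 0.0883]
face 168 0.06875413547376868 [-0.0274  0.0838] 0.5306497665738741 0.5849686830887446
```

>>> {"fn": "jog_arm", "kwargs": {
  "series": "-1 -0.004 -0.04 0 0 0 0; -1 -0.004 -0.04 0.08 0 0 0; -1 -0.004 -0.04 0.18 0 0 0; -1 -0.004 -0.04 0.28 0 0 0; -1 -0.004 -0.04 0.36 0 0 0; -1 -0.004 -0.04 0.4 0 0 0; -1 -0.004 -0.04 0.4 0 0 0; -1 -0.004 -0.04 0.4 0 0 0"
}}

```text
t: 6.88
tcp_pos: [0.5579, 0.1029, 0.097]
tool_rot: [[1.0, -0.024, -0.001], [-0.024, -1.0, 0.0], [-0.001, -0.0, -1.0]]
wrist_force: [0.7, 0.5, -0.8]
finger_gap: 0.038
```

```bash
python3 - <<'E'
from h import *
from scipy.optimize import least_squares
for n in("side","top"):
    im,d=env.camera(n); np.save(f"q_{n}.npy",d)
    c=im[150:310,220:380] if n=="side" else im[130:250,160:340]
    cv2.imwrite(f"pics/q_{n}.png",cv2.resize(c,None,fx=4,fy=4,interpolation=2))
    s=env.observe();print(s["t"],s["tcp_pos"],s["wrist_force"],s["finger_gap"])
S=cloud("side",np.load("q_side.npy"))
r=S[190:260,270:345].reshape(-1,3)
q=r[(abs(r[:,0]-.558)<.03)&(abs(r[:,1]-.115)<.03)&(r[:,2]>.05)&(r[:,2]<.085)]
print(len(q),q.min(0),q.max(0))
f=least_squares(lambda c:np.hypot(q[:,0]-c[0],q[:,1]-c[1])-.022,[.558,.1],loss="soft_l1",f_scale=.002);print(f.x)
E
```

```text
6.9333 [0.5587 0.1031 0.0978] [ 0.4147 -0.3425 -2.2383] 0.03805244836127599
6.9833 [0.5591 0.1031 0.0983] [ 0.4841 -0.7067 -1.9488] 0.03831737148908013
168 [0.533  0.0977 0.0507] [0.5824 0.1239 0.085 ]
[0.5584 0.0997]
```

View pics/q_side.png

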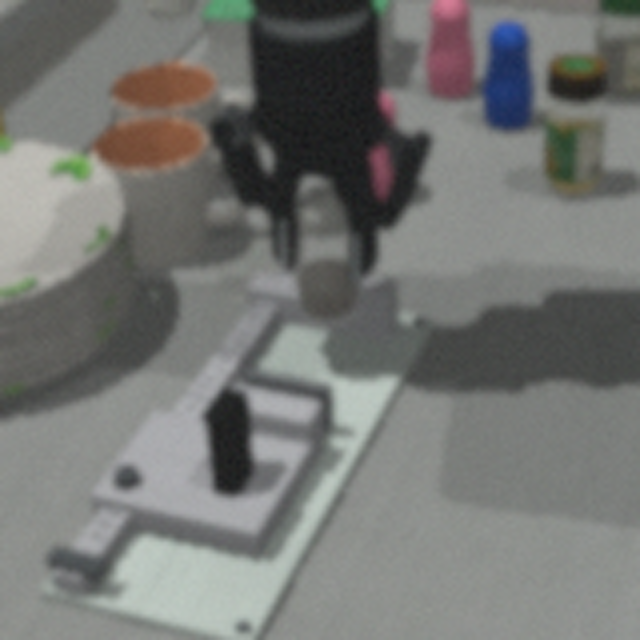

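View pics/q_top.png

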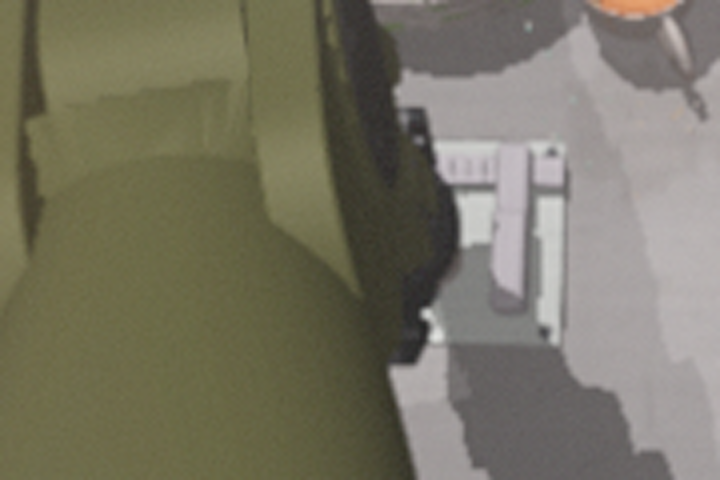

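>>> {"fn": "jog_arm", "kwargs": {
  "series": "-1 0 0 0.03 0 0 0; -1 0 0 0.06 0 0 0; -1 0 0 0.09 0 0 0; -1 0 0 0.115 0 0 0; -1 0 0 0.135 0 0 0; -1 0 0 0.15 0 0 0; -1 0 0 0.155 0 0 0; -1 0 0 0.155 0 0 0"
}}

```text
t: 7.65
tcp_pos: [0.5576, 0.1028, 0.0575]
tool_rot: [[1.0, -0.024, -0.001], [-0.024, -1.0, -0.0], [-0.001, 0.0, -1.0]]
wrist_force: [0.1, -0.1, -0.9]
finger_gap: 0.0382
```

>>> {"fn": "jog_arm", "kwargs": {
  "series": "-1 0 0 0.004 0 0 0; -1 0 0 0.008 0 0 0; -1 0 0 0.008 0 0 0; -1 0 0 0.008 0 0 0"
}}

```text
t: 7.98
tcp_pos: [0.558, 0.1029, 0.0562]
tool_rot: [[1.0, -0.024, 0.0], [-0.024, -1.0, 0.0], [0.0, -0.0, -1.0]]
wrist_force: [0.2, -0.1, -1.4]
finger_gap: 0.0378
```

>>> {"fn": "jog_arm", "kwargs": {
  "series": "-1 0 0 0.004 0 0 0; -1 0 0 0.004 0 0 0; -1 0 0 0.004 0 0 0"
}}

```text
t: 8.23
tcp_pos: [0.5582, 0.1028, 0.0557]
tool_rot: [[1.0, -0.024, 0.001], [-0.024, -1.0, -0.0], [0.001, 0.0, -1.0]]
wrist_force: [-1.5, -0.8, 4.5]
finger_gap: 0.0379
```

>>> {"fn": "jog_arm", "kwargs": {
  "series": "-1 0 0 0.004 0 0 0; -1 0 0 0.004 0 0 0; -1 0 0 0.004 0 0 0"
}}

```text
t: 8.48
tcp_pos: [0.5582, 0.1029, 0.0556]
tool_rot: [[1.0, -0.024, 0.001], [-0.024, -1.0, 0.0], [0.001, -0.0, -1.0]]
wrist_force: [-4.8, -0.0, 13.0]
finger_gap: 0.0386
```

>>> {"fn": "jog_arm", "kwargs": {
  "series": "-1 0 0 -0.005 0 0 0; -1 0 0 -0.005 0 0 0; 0 0 0 -0.005 0 0 0; 0.15 0 0 -0.005 0 0 0; 0.3 0 0 -0.005 0 0 0; 0.5 0 0 -0.005 0 0 0; 0.7 0 0 -0.005 0 0 0; 0.8 0 0 -0.005 0 0 0"
}}

```text
t: 9.15
tcp_pos: [0.5579, 0.1029, 0.0552]
tool_rot: [[1.0, -0.024, -0.0], [-0.024, -1.0, 0.0], [-0.0, -0.0, -1.0]]
wrist_force: [0.1, -0.2, 0.3]
finger_gap: 0.0766
```

```bash
python3 - <<'E'
from h import *
from scipy.optimize import least_squares
for n in("side",):
    im,d=env.camera(n); np.save(f"r_{n}.npy",d)
    c=im[150:310,220:380]
    cv2.imwrite(f"pics/r_{n}.png",cv2.resize(c,None,fx=4,fy=4,interpolation=2))
    s=env.observe();print(s["t"],s["tcp_pos"],s["wrist_force"],s["finger_gap"])
S=cloud("side",d)
r=S[190:270,270:345].reshape(-1,3)
q=r[(abs(r[:,0]-.558)<.03)&(abs(r[:,1]-.115)<.03)&(r[:,2]>.015)&(r[:,2]<.045)]
f=least_squares(lambda c:np.hypot(q[:,0]-c[0],q[:,1]-c[1])-.022,[.558,.1],loss="soft_l1",f_scale=.002);print(len(q),f.x)
E
```

```text
9.2 [0.5579 0.1029 0.0552] [-0.4529  0.2651 -0.0943] 0.07704564104514748
150 [0.5592 0.1004]
```

View pics/r_side.png

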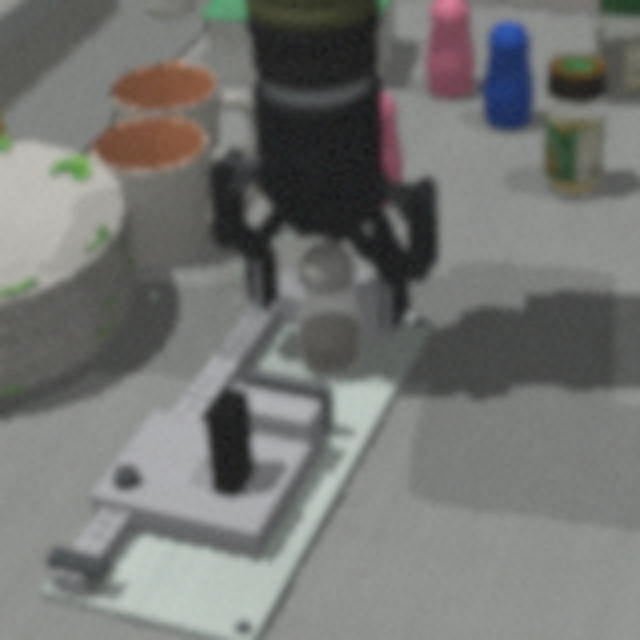

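>>> {"fn": "jog_arm", "kwargs": {
  "series": "0.8 0 0 -0.05 0 0 0; 0.8 0 0 -0.15 0 0 0; 0.8 0 0 -0.28 0 0 0; 0.8 0 0 -0.4 0 0 0; 1 0 0 -0.54 0 0 0; 1 0 -0.1 -0.54 0 0 0; 1 0 -0.25 -0.54 0 0 0; 1 0.002 -0.4 -0.54 0 0 0"
}}

```text
t: 9.87
tcp_pos: [0.5615, 0.2033, 0.1917]
tool_rot: [[1.0, -0.027, 0.002], [-0.027, -1.0, 0.001], [0.002, -0.001, -1.0]]
wrist_force: [1.7, -0.6, 0.3]
finger_gap: 0.0854
```

>>> {"fn": "jog_arm", "kwargs": {
  "series": "1 0 -0.1 0 0 0 0; 1 0 -0.174 0 0 0 0; 1 0 -0.174 0 0 0 0; 1 0 -0.174 0 0 0 0; 1 0 -0.174 0 0 0 0"
}}

```text
t: 10.28
tcp_pos: [0.5616, 0.2458, 0.1901]
tool_rot: [[1.0, -0.024, -0.0], [-0.024, -1.0, -0.001], [-0.0, 0.001, -1.0]]
wrist_force: [-0.4, -0.8, -0.1]
finger_gap: 0.0855
```

```bash
python3 - <<'E'
from h import *
from scipy.optimize import least_squares
for n in("side","top"):
    im,d=env.camera(n); np.save(f"s_{n}.npy",d)
    c=im[150:310,220:380]if n=="side" else im[130:250,160:340]
    cv2.imwrite(f"pics/s_{n}.png",cv2.resize(c,None,fx=4,fy=4,interpolation=2))
    s=env.observe();print(s["t"],s["tcp_pos"],s["wrist_force"],s["finger_gap"])
    S=cloud(n,d)
    if n=="side":
        r=S[190:310,220:345].reshape(-1,3)
        t=r[(r[:,2]>.05)&(r[:,2]<.1)&(abs(r[:,0]-.562)<.03)&(abs(r[:,1]-.246)<.04)];print("tab",len(t),t.min(0),t.max(0),t.mean(0))
    q=S[150:270,230:345].reshape(-1,3);q=q[(abs(q[:,0]-.558)<.03)&(abs(q[:,1]-.105)<.035)&(q[:,2]>.08)&(q[:,2]<.105)]
    print("dome",len(q),(q.min(0)+q.max(0))/2 if len(q) else 0)
E
```

```text
10.3333 [0.5617 0.2454 0.1902] [ 0.327  -0.813   1.1088] 0.08548083560319328
tab 198 [0.5544 0.2373 0.0504] [0.5731 0.2643 0.0898] [0.5611 0.2549 0.0734]
dome 117 [0.5564 0.1058 0.09  ]
10.3833 [0.5618 0.2452 0.1903] [ 0.0691  0.4509 -0.3778] 0.08557221480337898
dome 182 [0.5573 0.0994 0.0903]
```

View pics/s_side.png

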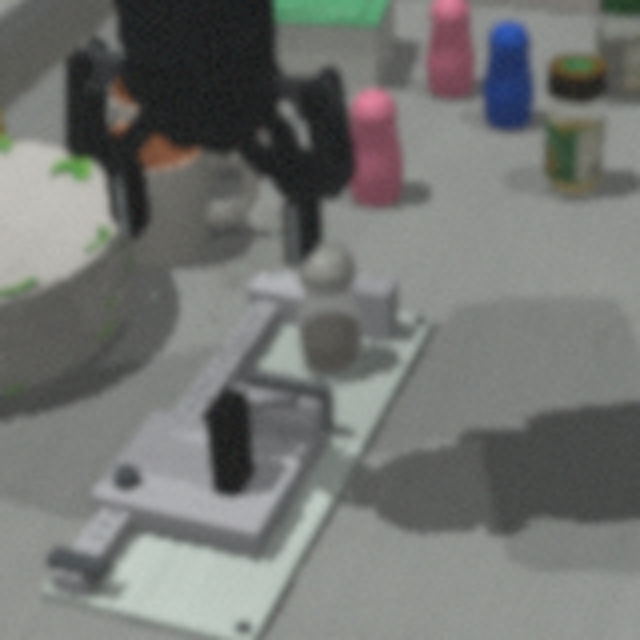

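View pics/s_top.png

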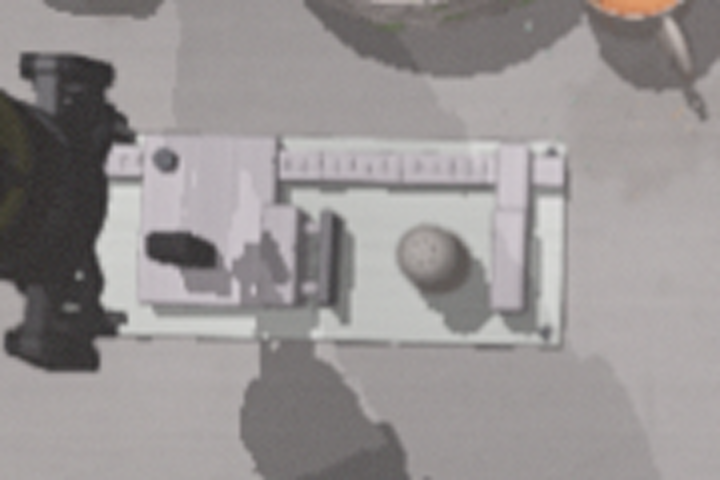

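>>> {"fn": "jog_arm", "kwargs": {
  "series": "1 0.002 -0.006 0.1 0 0 0; 1 0.002 -0.006 0.2 0 0 0; 1 0.002 -0.006 0.3 0 0 0; 1 0.002 -0.006 0.4 0 0 0; 1 0.002 -0.006 0.46 0 0 0; 1 0.002 -0.006 0.48 0 0 0; 1 0.002 -0.006 0.48 0 0 0; 1 0.002 -0.006 0.48 0 0 0"
}}

```text
t: 11.05
tcp_pos: [0.5629, 0.2474, 0.071]
tool_rot: [[1.0, -0.025, 0.001], [-0.025, -1.0, 0.0], [0.001, -0.0, -1.0]]
wrist_force: [0.4, 0.2, 0.3]
finger_gap: 0.0854
```

>>> {"fn": "jog_arm", "kwargs": {
  "series": "0.5 0 0 0 0 0 0; 0 0 0 0 0 0 0; -0.5 0 0 0 0 0 0; -1 0 0 0 0 0 0; -1 0 0 0 0 0 0; -1 0 0 0 0 0 0; -1 0 0 0 0 0 0; -1 0 0 0 0 0 0"
}}

```text
t: 11.72
tcp_pos: [0.5634, 0.248, 0.0709]
tool_rot: [[1.0, -0.024, 0.002], [-0.024, -1.0, 0.0], [0.002, -0.0, -1.0]]
wrist_force: [3.8, -1.0, 2.6]
finger_gap: 0.0155
```

>>> {"fn": "jog_arm", "kwargs": {
  "series": "-1 0 0 0 0 0 0; -1 0 0 0 0 0 0; -1 0 0 0 0 0 0; -1 0 0 0 0 0 0"
}}

```text
t: 12.05
tcp_pos: [0.5634, 0.2479, 0.0709]
tool_rot: [[1.0, -0.024, 0.002], [-0.024, -1.0, 0.0], [0.002, -0.0, -1.0]]
wrist_force: [5.6, -1.1, 3.0]
finger_gap: 0.0156
```

>>> {"fn": "jog_arm", "kwargs": {
  "series": "-1 0 0.01 0 0 0 0; -1 0 0.025 0 0 0 0; -1 0 0.045 0 0 0 0; -1 0 0.065 0 0 0 0; -1 0 0.085 0 0 0 0; -1 0 0.105 0 0 0 0; -1 0 0.12 0 0 0 0; -1 0 0.12 0 0 0 0"
}}

```text
t: 12.72
tcp_pos: [0.5627, 0.2195, 0.0709]
tool_rot: [[1.0, -0.023, 0.002], [-0.024, -1.0, 0.004], [0.002, -0.004, -1.0]]
wrist_force: [4.8, 5.4, 1.5]
finger_gap: 0.0151
```

```bash
cat > look.py <<'E'
from h import *
import sys
k=sys.argv[1]
for n in("side","top"):
    im,d=env.camera(n); np.save(f"{k}_{n}.npy",d)
    c=im[170:300,230:360]if n=="side" else im[150:230,170:320]
    cv2.imwrite(f"pics/{k}_{n}.png",cv2.resize(c,None,fx=5,fy=5,interpolation=2))
    s=env.observe();print(s["t"],s["tcp_pos"],s["wrist_force"],s["finger_gap"])
    for r in env.silhouettes(n,"pad")[:2]: print("pad",r["p"],r["bbox"])
    S=cloud(n,d)
    q=S[150:270,230:345].reshape(-1,3);q=q[(abs(q[:,0]-.558)<.03)&(abs(q[:,1]-.095)<.035)&(q[:,2]>.08)&(q[:,2]<.105)]
    print("dome",len(q),(q.min(0)+q.max(0))/2 if len(q) else 0)
E
python3 look.py t
```

```text
12.7667 [0.5627 0.2195 0.0709] [5.8907 5.8366 0.9359] 0.015126737156622314
pad 0.38 [300.8, 236.9, 7.5, 9.3]
dome 84 [0.5555 0.104  0.0899]
12.8667 [0.5627 0.2195 0.0709] [5.7204 4.8885 2.1915] 0.015259497958972088
pad 0.71 [246.5, 184.2, 10.6, 20.2]
dome 184 [0.5575 0.0995 0.0896]
```

View pics/t_side.png

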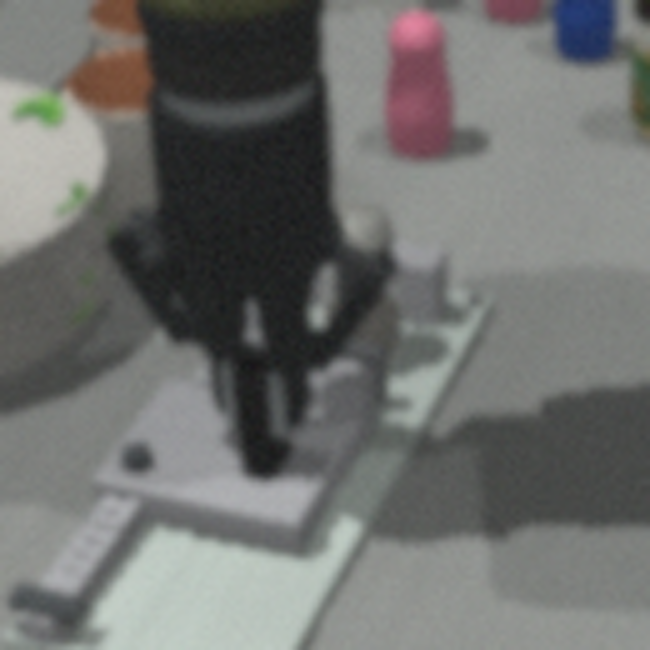

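View pics/t_top.png

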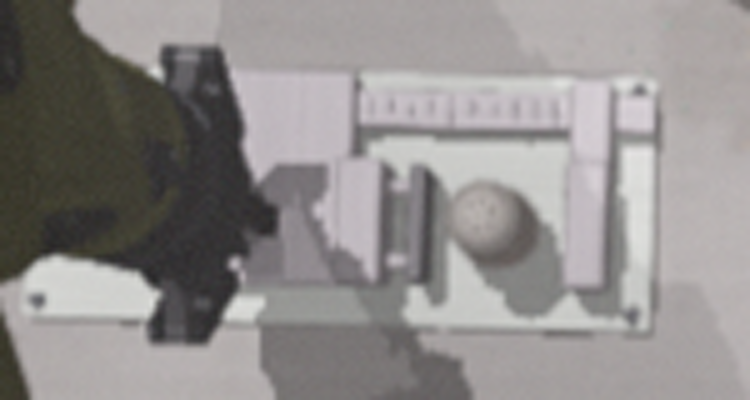

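>>> {"fn": "jog_arm", "kwargs": {
  "series": "-1 0 0.012 0 0 0 0; -1 0 0.024 0 0 0 0; -1 0 0.034 0 0 0 0; -1 0 0.042 0 0 0 0; -1 0 0.05 0 0 0 0; -1 0 0.058 0 0 0 0; -1 0 0.066 0 0 0 0; -1 0 0.066 0 0 0 0"
}}

```text
t: 13.58
tcp_pos: [0.5623, 0.2037, 0.0709]
tool_rot: [[1.0, -0.023, 0.002], [-0.023, -1.0, 0.005], [0.002, -0.005, -1.0]]
wrist_force: [5.4, 7.8, 1.0]
finger_gap: 0.015
```

```bash
python3 look.py u
```

```text
13.6333 [0.5622 0.2037 0.0709] [5.1279 7.9009 0.757 ] 0.015102922228367404
pad 0.49 [301.3, 232.6, 12.2, 9.9]
dome 38 [0.5524 0.1013 0.0897]
13.7333 [0.5622 0.2037 0.0709] [4.4944 7.4955 1.201 ] 0.015350604638098864
pad 0.5 [253.8, 184.8, 9.1, 22.3]
dome 181 [0.556  0.0956 0.0914]
```

View pics/u_top.png

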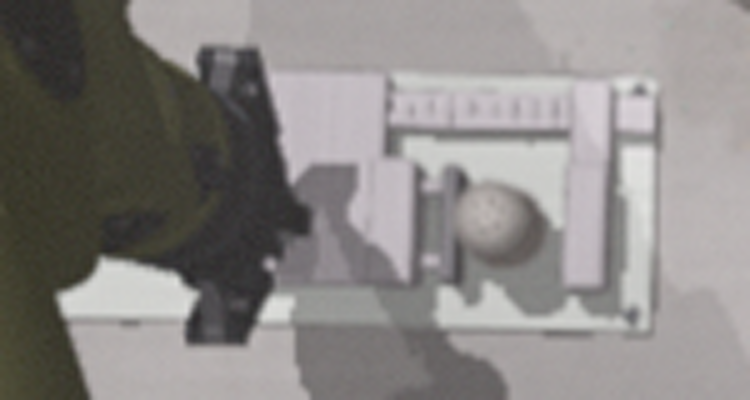

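>>> {"fn": "jog_arm", "kwargs": {
  "series": "-1 0 0.006 0 0 0 0; -1 0 0.012 0 0 0 0; -1 0 0.018 0 0 0 0; -1 0 0.024 0 0 0 0; -1 0 0.03 0 0 0 0; -1 0 0.036 0 0 0 0; -1 0 0.042 0 0 0 0; -1 0 0.042 0 0 0 0"
}}

```text
t: 14.45
tcp_pos: [0.562, 0.1938, 0.0709]
tool_rot: [[1.0, -0.023, 0.002], [-0.023, -1.0, 0.006], [0.001, -0.006, -1.0]]
wrist_force: [4.2, 8.1, 0.2]
finger_gap: 0.0153
```

```bash
python3 look.py v
```

```text
14.5 [0.562  0.1938 0.0709] [3.9586 8.8315 1.008 ] 0.015648768977965657
pad 0.47 [300.9, 231.9, 10.8, 6.1]
dome 32 [0.5516 0.0947 0.0902]
14.6 [0.562  0.1937 0.0709] [4.821  9.5715 0.592 ] 0.015325741508844377
pad 0.51 [255.9, 185.6, 9.7, 22.4]
dome 183 [0.5562 0.0877 0.0902]
```

View pics/v_top.png

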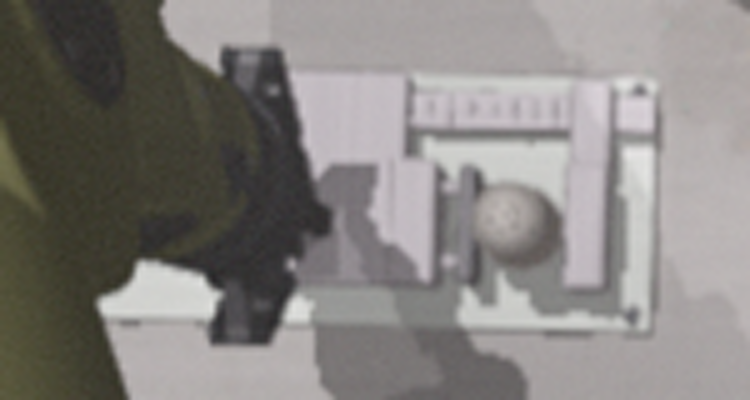

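>>> {"fn": "jog_arm", "kwargs": {
  "series": "-1 0 0.005 0 0 0 0; -1 0 0.01 0 0 0 0; -1 0 0.015 0 0 0 0; -1 0 0.02 0 0 0 0; -1 0 0.025 0 0 0 0; -1 0 0.028 0 0 0 0; -1 0 0.028 0 0 0 0; -1 0 0.028 0 0 0 0"
}}

```text
t: 15.32
tcp_pos: [0.5618, 0.1873, 0.0709]
tool_rot: [[1.0, -0.022, 0.002], [-0.022, -1.0, 0.007], [0.001, -0.007, -1.0]]
wrist_force: [5.6, 11.7, 0.6]
finger_gap: 0.0151
```

```bash
python3 look.py w
```

```text
15.3667 [0.5618 0.1874 0.0709] [ 4.9875 11.2187 -0.0056] 0.015138518379885179
dome 22 [0.5531 0.0944 0.0897]
15.4667 [0.5618 0.1874 0.0709] [ 4.6349 10.5136 -0.2223] 0.015246727160614168
pad 0.52 [261.0, 183.4, 5.7, 23.8]
dome 182 [0.5561 0.088  0.0903]
```

View pics/w_top.png

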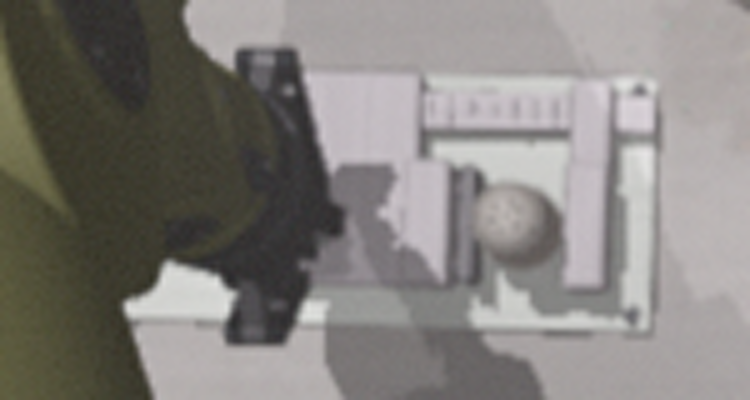

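>>> {"fn": "jog_arm", "kwargs": {
  "series": "-1 0 -0.003 0 0 0 0; -1 0 -0.003 0 0 0 0; -0.5 0 -0.003 0 0 0 0; -0.2 0 -0.003 0 0 0 0; 0.2 0 -0.003 0 0 0 0; 0.6 0 -0.003 0 0 0 0; 1 0 -0.003 0 0 0 0; 1 0 -0.003 0 0 0 0"
}}

```text
t: 16.18
tcp_pos: [0.5605, 0.1844, 0.0701]
tool_rot: [[1.0, -0.024, -0.001], [-0.024, -1.0, -0.0], [-0.001, 0.0, -1.0]]
wrist_force: [0.4, 1.0, -0.9]
finger_gap: 0.0801
```

>>> {"fn": "jog_arm", "kwargs": {
  "series": "1 0 0 0 0 0 0; 1 0 0 -0.05 0 0 0; 1 0 0 -0.15 0 0 0; 1 0 0 -0.28 0 0 0; 1 0 0 -0.42 0 0 0; 1 0 0 -0.56 0 0 0; 1 0 0 -0.7 0 0 0; 1 0 0 -0.7 0 0 0"
}}

```text
t: 16.85
tcp_pos: [0.5642, 0.1856, 0.2531]
tool_rot: [[1.0, -0.024, 0.011], [-0.024, -1.0, 0.004], [0.01, -0.004, -1.0]]
wrist_force: [1.4, 0.5, 1.2]
finger_gap: 0.0852
```

>>> {"fn": "jog_arm", "kwargs": {
  "series": "1 -0.1 -0.15 0 0 0 0; 1 -0.1 -0.3 0 0 0 0; 1 -0.1 -0.45 0 0 0 0; 1 -0.1 -0.6 0 0 0 0; 1 -0.1 -0.7 0 0 0 0; 1 -0.1 -0.7 0 0 0 0; 1 -0.1 -0.7 0 0 0 0"
}}

```text
t: 17.43
tcp_pos: [0.5396, 0.3613, 0.2445]
tool_rot: [[1.0, -0.022, -0.001], [-0.022, -1.0, -0.001], [-0.001, 0.001, -1.0]]
wrist_force: [-0.1, -0.5, 0.6]
finger_gap: 0.0855
```

```bash
python3 look.py x
```

```text
17.4833 [0.5397 0.3601 0.2447] [-0.169  -0.9772  0.4257] 0.08533431626554289
dome 124 [0.5571 0.0952 0.0899]
17.5833 [0.5401 0.3591 0.2452] [-0.0631 -0.2611  0.3847] 0.0856605251653587
pad 0.4 [259.6, 185.2, 8.0, 21.9]
dome 181 [0.5561 0.0877 0.0916]
```

View pics/x_top.png

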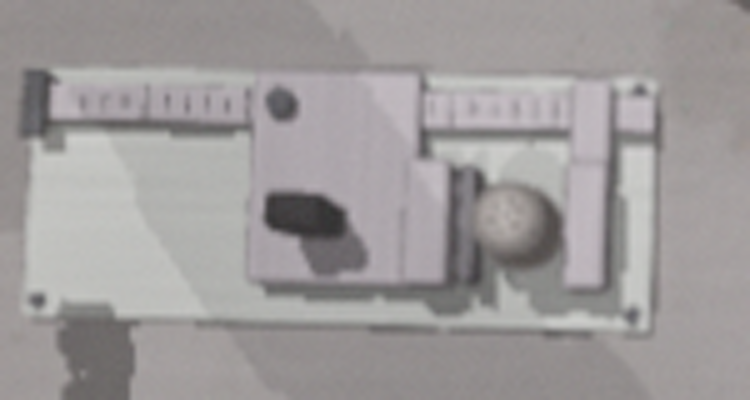

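View pics/x_side.png

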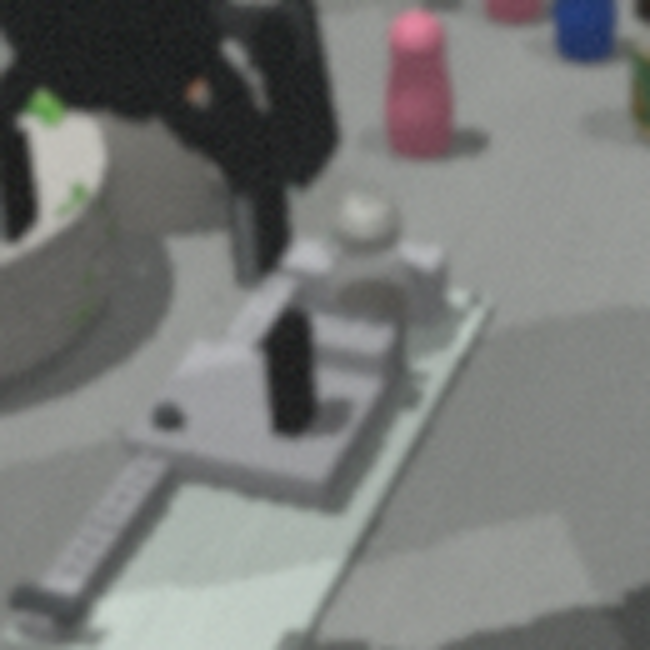

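```bash
python3 - <<'E'
from h import *
for k in("s_top","x_top"):
    d=np.load(k+".npy");C=cloud("top",d);z=C[...,2]
    m=(d>0)&(z>.079)&(z<.1);m[:180]=0;m[215:]=0;m[:,:190]=0;m[:,245:]=0
    p=C[m];print(k,"tab",len(p),(p.min(0)+p.max(0))/2)
    m=(d>0)&(z>.038)&(z<.058)&(C[...,0]>.535)&(C[...,0]<.545)&(C[...,1]>.07);m[:155]=0;m[225:]=0
    print(np.sort(C[m][:,1]*1000).round().astype(int))
E
```

```text
s_top tab 91 [0.5623 0.2472 0.0859]
[ 83  85  85  86  87  88  89  89  90  91  92  93  94  95  97  98  99 100
 101 102 103 105 106 108 110 111 111 113 113 116 162 163 163 163 165 165
 165 165 168 168 168 168 170 170 170 171 182 182 182 183 183 184 184 184
 186 186 186 186 188 188 188 189 190 190 191 191 192 192 193 193 194 195
 195 195 197 197 198 198 200 200 200 200 202 202 202 203]
x_top tab 88 [0.5599 0.1855 0.0851]
[ 71  73  73  74  74  75  76  76  77  77  79  80  80  81  83  83  85  86
  88  89  90  91  93  95  95  97  99  99 101 103 110 110 111 111 113 113
 113 113 115 115 116 116 122 122 122 123 124 124 124 124 126 127 127 127
 129 129 129 129 131 131 132 132 133 134 134 134 136 136 136 136 138 139
 139 139 141 141 141 141 143 144]
```

```bash
python3 -c "
from workcell import env
print(env.sign_off()); s=env.observe(); print(s['t'],s['wrist_force'])"
```

```text
the job is handed in; nothing more can be done
None
the job is handed in; nothing more can be done
```

The salt shaker is standing upright in the caliper, held between the fixed jaw and the pressed-in spring pad. The job is handed in, at about 17.6 s of the 54 s allowed.

**What I did:** I picked up the grey-domed, unlabelled shaker and stood it on the plate between the open jaws. Then I let go of it, slid the moving jaw shut by its tab in small steps, released the tab and moved the arm clear.

**Last checks:**
- **Shaker:** its centre was about 22 mm from the fixed jaw's face in the top view, and it stayed put during the last 6.5 mm of closing and after release. It was upright in both views.
- **Spring pad:** pressed in by about 8 mm (depth readings) to 9.5 mm (tab position), out of 12 mm. The jaw stayed where I left it after release.
- **Robot:** the gripper was open and away from everything, with no notable wrist force. The largest wrist force I read was about 14 N.

**What disagreed:**
- **Cameras:** the side view puts the fixed jaw's face about 3 mm further along y than the top view does, and differed from the top view or the TCP reading by 3 to 8 mm on the shaker. I set the shaker down with extra clearance from the fixed jaw because of this.
- **Grip width:** the gripper closed to 38 mm on the shaker rather than 44 mm. It probably held the shaker at its waist, and the shaker did not slip.

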